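Centre dowel into the petal gluing board

TASK

The gluing board for paper rosettes needs its centre dowel: take the tall round dowel that stands on the board and slide it across, upright and without lifting it off the board, until its foot drops to the bottom of the board's one hole; then let go of it, leaving it standing upright there. Leave the squat cone-shaped former on the board where it stands.

Things in the scene. Friction and masses are not known exactly. Their poses are not given: they have to be found in the camera images.
- dowel: Plain wooden dowel, round, 26 mm in diameter and 120 mm tall, about 50 g, standing loose on the top of the board with its foot 100 to 150 mm from the hole. Origin: centre of its foot (underside); z points up along it.
- board_hole0 (a point): Centre of the mouth of the single round blind hole, level with the board's top face (45 mm above the table). The hole is 44 mm wide and 30 mm deep, with a 2 mm chamfer at its rim, and unmarked. Axes as the board's: z up.
- board: Plywood gluing board, 180 mm (its x) by 300 mm (its y) by 45 mm thick, fixed to the table, flat on it and turned at some angle. Origin: centre of its underside. The hole lies on its short middle line, 40 mm from the centre towards its +x. Dowel and former stand towards its -x edge, one near each end; which is where varies.
- former: Bystander: squat wooden cone with a blunt tip, 54 mm across its foot, 62 mm tall, standing loose on the board. Origin: centre of its underside. Leave it alone.
There are look-alikes about, which are no part of the job. Leave any orange, turquoise or yellow look-alike of the dowel alone.

How it is judged (in metres and radians):
At the end, for the whole second after the job is handed in: The dowel stands at rest in the hole, its foot at least 24 mm below the board's top and within 15 mm of the hole's centre line, upright within 10 degrees; the former is within 20 mm of where it stood (z of dowel in the frame of board_hole0 below -0.024 m and horizontal distance between dowel and board_hole0 below 0.015 m and angle between dowel's own z axis and vertical below 0.175 rad and linear speed of dowel below 0.02 m/s and distance of former from where it was at the start of the episode below 0.02 m); the robot touches nothing.
It fails at once if the dowel's foot is lifted more than 10 mm above the board's top (z of dowel in the frame of board_hole0 above 0.01 m).
It fails at once if the dowel tips by more than 35 degrees (angle between dowel's own z axis and vertical above 0.61 rad).
It fails at once if the former is pushed more than 20 mm from its place or knocked over (distance of former from where it was at the start of the episode above 0.02 m or angle between former's own z axis and vertical above 0.35 rad).
It also fails if it takes over 32 s, if anything falls off the work surface, if the arm or the gripper's body presses on something with over 40 N, if the wrist force passes 120 N, or if a joint passes its speed limit or range.

ROBOT

A 6-joint arm with a two-finger parallel gripper is mounted at the origin on the work surface. World frame = base frame: x ahead of the robot, y to its left, z up, the work surface at z = 0. Lengths are in mm, angles in rad, forces in N, time in s.
With the tool pointing down it reaches from about 250 to 800 mm from the base axis. Payload 3.9 kg.
Tool frame: the origin (TCP) lies at the very end of the fingers, on their centre line; the grasp point (between the pads) lies 19 mm behind it; z points along the fingers, y is the line along which they close (so a half turn about z gives the same grasp; the last joint's range is limited). The gripper opens to 85 mm and grips with 20 to 120 N. Pads are 22 mm wide; open, the fingers measure 114 mm over their backs; the gripper's body (76 mm by 85 mm) begins 54 mm behind the grasp point. The pads swing forward as they close: fully open they stand 13 mm farther back than shut.
Start: joints at [1.157, 0.26, -0.138, 1.173, 0, 1.571], TCP at [211.093, 480.682, 231.304] pointing down, gripper open.
Joint ranges: [-2.78, 2.78], [-0.83, 1.72], [-1.28, 1.37], [-1.9, 2.12], [-1.57, 1.48], [-3.14, 3.14]. Speed limits (rad/s): [2.57, 2.57, 3.14, 3.14, 3.14, 3.14].

INTERFACE

Orientations are given as [roll, pitch, yaw] about the fixed x, y, z axes, in that order (R = Rz(yaw) Ry(pitch) Rx(roll)).
In Python, from cell import manip gives the robot as it stands.
- The arm moves only by the shell command python3 -m creep 'ROWS' [FORCE]. ROWS is JSON, one flat list of numbers, 7 for each row, row after row: the shift along the tool's x, y, z in cm, then the turn, a rotation vector about the tool's x, y, z in rad, then the finger opening in cm, from 0 to 8.54. A call has 1 to 5 rows; each row shifts and turns the commanded pose from where the row before left it, along the tool's axes as they then stand; what a row does not reach is not made up. A row lasts 1/8 s, in which the tool goes at most 62.5 mm and 10.7 degrees, less where a joint would pass 70% of its speed; a pose out of reach is approached as far as the arm can. A call is refused whole if a number of a shift passes 6.25 or a number of a turn 0.188, either way. A call with a gripper value outside its range is refused whole. The fingers move at their own pace and stop on an object; FORCE is the grip in N (left out, the last holds). Time passes only in rows, so rows that do not move let the fingers close. It gives the time, the measured TCP pose, the force, the opening and the grip force at its end, in the units of the state.
- manip.get_obs(): the state, without advancing time (a new reading comes with each control period).
- manip.snapshot(name): name is "side" or "top" or "wrist"; returns a dict with "color" (384x512x3 uint8, blue, green, red), "range_z" (384x512 float32, mm along the optical axis (not along the pixel's ray), 0 where there is no reading), "K" (3x3 intrinsics, pixels), "k1" (the pictures are not rectified: a ray, as slopes to the right and down, at radius r is drawn at 1 + k1 r^2 times it, then the intrinsics apply), "view" (4x4, takes a point from world to camera coordinates); the wrist camera has in their place "hand_eye" (4x4, takes a point from camera to tool coordinates, whose origin is the TCP and whose axes are the flange's). Camera axes: x right, y up, looking along -z (the intrinsics and any distortion apply to the point x, -y, -z); pixel columns grow to the right and rows downward; lengths in mm; the calibration is good to about 2 mm. A picture is of the moment at which its call begins: read the wrist's pose just before it.
- manip.job_done(): hands the job in; it is judged then, once.
Trained networks look in a picture, given as the dict that the camera call returned (one of the last four; its "shot" number tells which), for a name from the list of things; names that differ only in an ending like _2 or _b are one class to them, and where a whole thing is asked for, a point or a joint stands for the part that bears it (a point fixed in the world has none). Each returns a list of dicts, best first, with "conf" (0 to 1); they miss things now and then, are a little off and sometimes report something else, mostly with a low value. They report only what shows in the picture. A call takes as long as a camera call. They do not tell look-alikes from the thing itself.
- manip.silhouettes(picture, target): "pixels" (384x512 bool, what is visible of it) and "at" ([column, row] in pixels, amid what is visible of it).
The state is a dict: "time": time; "joint_positions": joint angles; "dq": joint speeds; "joint_efforts": joint torques, N m; "position": TCP position; "eef_rot": TCP orientation; "ft_force": force on the tool from outside, world axes, zero at the start; "moment": the same for the moment, N m; "width": finger opening in mm; "finger_force": force on a finger pad.
Only numpy, scipy, OpenCV 4.12 (cv2) and the standard library are available. Lean on these libraries where they do the work, as an engineer would, in place of code of your own. Each camera call takes 0.05 s, during which the arm holds its last target. There are 200 camera calls.

## Working session

There is one attempt and no reset: what is moved stays moved. The work goes in short steps, Python scripts to look and compute and a shell command to move; the robot and the scene stay as the last step left them, time stands still between calls to the robot, and variables do not carry over. Pictures are saved under pics/ and viewed, at most 10 in all, crops included, and the job is handed in when it is done.

```bash
ls; mkdir -p pics
cat > h.py <<'E'
import numpy as np, cv2
from cell import manip
from scipy.spatial.transform import Rotation as R
def T_tool(o):
    T=np.eye(4); T[:3,:3]=R.from_euler('xyz',o['eef_rot']).as_matrix(); T[:3,3]=o['position']; return T
def shot(name):
    o=manip.get_obs(); p=manip.snapshot(name)
    p['c2w']=T_tool(o)@np.array(p['hand_eye']) if name=='wrist' else np.linalg.inv(np.array(p['view']))
    return p
def rays(p,uv):
    K=np.array(p['K'],float); uv=np.asarray(uv,float).reshape(-1,1,2)
    return cv2.undistortPoints(uv,K,np.array([p['k1'],0,0,0,0.])).reshape(-1,2)
def cloud(p,uv):
    uv=np.asarray(uv).reshape(-1,2); s=rays(p,uv); z=p['range_z'][uv[:,1].astype(int),uv[:,0].astype(int)]
    c=np.c_[s[:,0]*z,-s[:,1]*z,-z,np.ones(len(z))]
    w=(p['c2w']@c.T).T[:,:3]; return w[z>0]
def onplane(p,uv,h):
    s=rays(p,uv); d=np.c_[s[:,0],-s[:,1],-np.ones(len(s))]@p['c2w'][:3,:3].T; o=p['c2w'][:3,3]
    return o+d*((h-o[2])/d[:,2])[:,None]
def proj(p,w):
    w=np.atleast_2d(w); c=(np.linalg.inv(p['c2w'])@np.c_[w,np.ones(len(w))].T).T
    q=np.c_[c[:,0],-c[:,1],-c[:,2]]
    return cv2.projectPoints(q,np.zeros(3),np.zeros(3),np.array(p['K'],float),np.array([p['k1'],0,0,0,0.]))[0].reshape(-1,2)
E
python3 - <<'E'
from h import *
for n in ('top','side'):
    p=shot(n); cv2.imwrite(f'pics/{n}0.png',p['color'])
    for t in ('dowel','board','former'):
        for d in manip.silhouettes(p,t):
            m=d['pixels']; vu=np.argwhere(m)[:,::-1]; w=cloud(p,vu)
            print(n,t,round(d['conf'],2),np.round(d['at']),len(vu), np.round(np.median(w,0)) if len(w) else '', np.round(np.percentile(w[:,2],[2,98])) if len(w) else '')
o=manip.get_obs();print(o['time'],o['eef_rot'],o['width'])
E
```

```text
pics
top dowel 0.96 [314. 200.] 434 [512. -89. 165.] [ 48. 168.]
top dowel 0.89 [311. 276.] 381 [397. -92. 120.] [ 13. 123.]
top dowel 0.88 [396. 216.] 610 [ 495. -231.   96.] [ -0. 122.]
top dowel 0.85 [353. 276.] 467 [ 400. -157.  118.] [  7. 123.]
top dowel 0.55 [267. 281.] 316 [396. -25. 120.] [  1. 123.]
top board 0.89 [260. 171.] 17616 [572. -21.  46.] [17. 48.]
top former 0.6 [197. 182.] 907 [543.  85.  80.] [ 45. 109.]
side dowel 0.96 [205. 219.] 731 [391. -36.  77.] [  8. 122.]
side dowel 0.93 [231. 245.] 797 [ 391. -107.   85.] [  7. 122.]
side dowel 0.84 [254. 275.] 861 [ 394. -173.   83.] [  2. 122.]
side dowel 0.78 [335. 278.] 903 [ 489. -245.   83.] [  2. 122.]
side dowel 0.62 [290. 196.] 884 [ 508. -102.  123.] [ 50. 167.]
side board 0.78 [295. 205.] 11758 [553. -64.  45.] [ 5. 48.]
side former 0.8 [242. 146.] 685 [540.  76.  76.] [ 49. 108.]
0.4 [-3.14124784e+00 -2.91548971e-05  2.72778949e+00] 85.59015759421496
```

Run:
```python
from h import *
p=shot('top'); c=p['color']
S=[d for d in manip.silhouettes(p,'dowel')]
b=manip.silhouettes(p,'board')[0]['pixels']
ys,xs=np.mgrid[0:384,0:512]; uv=np.c_[xs.ravel(),ys.ravel()]
z=p['range_z'].ravel(); ok=z>0
w=np.full((len(uv),3),np.nan); w[ok]=cloud(p,uv)
W=w.reshape(384,512,3)
# board top face rect
top=b&(abs(W[...,2]-45)<5)
q=W[top][:,:2].astype(np.float32); r=cv2.minAreaRect(q); print('rect',r)
# hole: low z pixels inside the rect
bx=cv2.boxPoints(r); cen=np.array(r[0])
sh=(bx-cen)*0.9+cen
ins=np.array([cv2.pointPolygonTest(sh.astype(np.float32),(float(a[0]),float(a[1])),False)>0 if a[2]==a[2] else False for a in w]).reshape(384,512)
low=ins&(W[...,2]<38); print('low',low.sum(),np.argwhere(low).mean(0)[::-1],np.nanmean(W[low],0),np.nanmin(W[low][:,2]))
L,H=np.array(r[1]).min(),np.array(r[1]).max()
e=bx[1]-bx[0]; e2=bx[2]-bx[1]; s=e if np.linalg.norm(e)<np.linalg.norm(e2) else e2; s/=np.linalg.norm(s)
for k in (40,-40): print('hole cand',k,cen+k*s, proj(p,[*(cen+k*s),45]))
for n,zz in (('dowel',165),('former',107)):
  for d in manip.silhouettes(p,n):
    m=d['pixels']&(abs(W[...,2]-zz)<4)
    if m.sum()>5: print(n,d['at'],W[m].mean(0),m.sum(),'bgr',c[m].mean(0))
cv2.imwrite('pics/topc.png',cv2.resize(c[80:300,150:430],None,fx=2.8,fy=2.7,interpolation=cv2.INTER_CUBIC))
```

```text
rect ((569.1961059570312, -17.169143676757812), (300.73382568359375, 180.85787963867188), 74.47193145751953)
low 493 [268.12170385 150.38742394] [612.22563863 -28.84816954  17.52026021] 12.243695252229031
hole cand 40 [607.73608398 -27.87755966] [[268.17821128 149.67356129]]
hole cand -40 [530.65612793  -6.46072769] [[254.62828373 194.75050312]]
dowel [312.4, 204.6] [513.91575591 -92.96723771 165.68892017] 265 bgr [ 28.57735849  72.94716981 120.25660377]
```

View pics/topc.png

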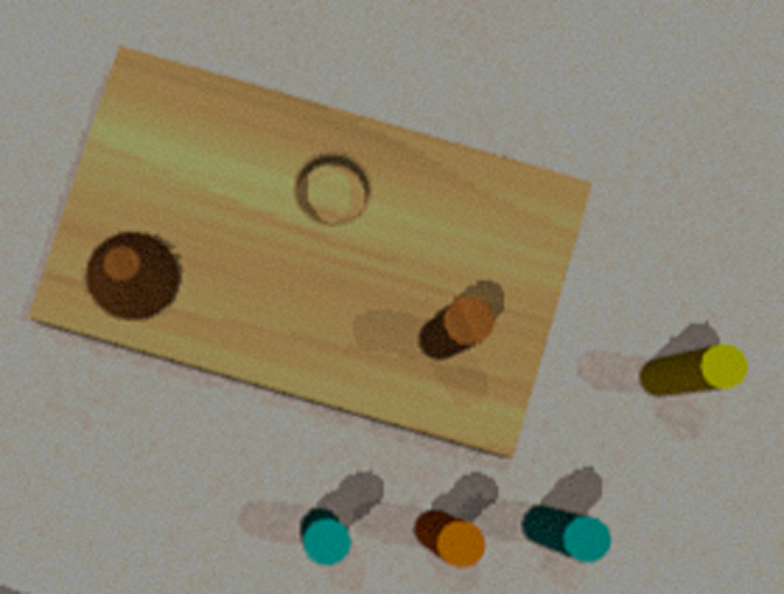

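The crop shows five dowel-shaped things, in full-image pixels:
- brown on the board (314,200)
- turquoise (267,281) and (353,276)
- orange (311,276)
- yellow (396,216)

Only the brown one is plain wood, stands on the board and has its top at z≈165 mm, about 114 mm from the hole at (268,150). The former is at (197,182). So the brown one is the dowel, and I'm moving towards it.

```bash
python3 -m creep '[0,0,0,0,0,0.186,8.5, 0,0,0,0,0,0.186,8.5, 0,0,0,0,0,0.186,8.5, -5,-0.5,0,0,0,0,8.5, -5,-0.5,0,0,0,0,8.5]'
python3 -m creep '[-5,-0.6,0,0,0,0,8.5, -5,-0.6,0,0,0,0,8.5, -5,-0.6,0,0,0,0,8.5, -5,-0.6,0,0,0,0,8.5, -5,-0.6,0,0,0,0,8.5]'
```

```text
time: 1.27
position: [259.6, 391.8, 231.2]
eef_rot: [3.141, 0.0, 2.171]
ft_force: [0.5, -0.6, -0.1]
width: 85.2
finger_force: 0.0
time: 1.9
position: [376.0, 167.7, 231.6]
eef_rot: [3.141, 0.0, 2.17]
ft_force: [0.9, 2.0, -0.2]
width: 85.0
finger_force: 0.0
```

```bash
python3 -m creep '[-5,-0.6,0,0,0,0,8.5, -5,-0.6,0,0,0,0,8.5, -5,-0.6,0,0,0,0,8.5, -5,-0.6,0,0,0,0,8.5, -3,-0.2,0,0,0,0,8.5]'
python3 -m creep '[0,0,0,0,0,0,8.5, 0,0,0,0,0,0,8.5]'
python3 - <<'E'
from h import *
p=shot('wrist'); cv2.imwrite('pics/w1.png',p['color'])
for d in manip.silhouettes(p,'dowel'):
    vu=np.argwhere(d['pixels'])[:,::-1]; w=cloud(p,vu); t=w[abs(w[:,2]-165)<5]
    print('dowel',round(d['conf'],2),np.round(d['at']),len(vu),len(t),np.round((t.min(0)+t.max(0))/2,1) if len(t) else np.median(w,0))
    if len(t)>50:
        uv=proj(p,t).astype(np.float32); print('circ(top plane)',cv2.minEnclosingCircle(t[:,:2].astype(np.float32)))
print(manip.get_obs()['position'],manip.get_obs()['joint_positions'])
E
```

```text
time: 2.52
position: [484.5, -37.7, 231.4]
eef_rot: [3.141, 0.001, 2.168]
ft_force: [0.4, 0.7, 0.4]
width: 85.1
finger_force: 0.0
time: 2.78
position: [483.1, -35.2, 231.2]
eef_rot: [-3.141, -0.001, 2.17]
ft_force: [-0.6, 0.4, -0.0]
width: 84.7
finger_force: 0.0
dowel 0.91 [181. 308.] 975 0 [ 494.1040244  -226.45796412   60.2453439 ]
dowel 0.9 [253. 263.] 1908 764 [513.7 -92.4 164.2]
circ(top plane) ((513.5787963867188, -92.67296600341797), 13.362473487854004)
dowel 0.77 [154. 185.] 1531 0 [397.2167351  -88.11449977 106.97867118]
dowel 0.76 [128. 236.] 1684 0 [ 400.89714183 -153.51189637   97.00918004]
dowel 0.56 [187. 124.] 1140 0 [398.16378609 -20.99113734 120.48267253]
[482.98923119 -34.69578465 231.34641102] [-7.19057916e-02  1.90704676e-01 -2.30510126e-01  1.15000217e+00
  2.92371204e-04  8.98703807e-01]
```

View pics/w1.png

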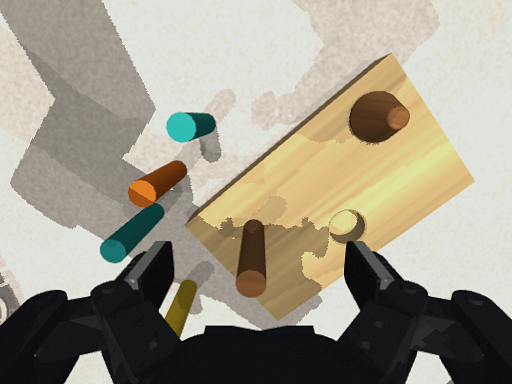

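The wrist view shows the brown dowel at (253,265), lined up between the fingers, with the hole at (347,226). The dowel measures (513.7, -92.6) with radius 13.4 and top at 164–165, which agrees with the top view.

```bash
python3 -m creep '[-3.5,-0.4,0,0,0,0,8.5, -3,-0.3,0,0,0,0,8.5, 0,0,1.5,0,0,0,8.5, 0,0,1.5,0,0,0,8.5, 0,0,0,0,0,0,8.5]'
```

```text
time: 3.5
position: [512.3, -91.8, 199.4]
eef_rot: [-3.139, -0.003, 2.171]
ft_force: [0.3, -0.0, 0.7]
width: 85.0
finger_force: 0.0
```

Run:
```python
from h import *
for n in('wrist',):
  p=shot(n)
  for d in manip.silhouettes(p,'dowel'):
    vu=np.argwhere(d['pixels'])[:,::-1]; w=cloud(p,vu); t=w[abs(w[:,2]-165)<5]
    if len(t)>50: print(cv2.minEnclosingCircle(t[:,:2].astype(np.float32)))
  # hole: pixels whose depth gives z in 10..38 near (608,-28)
  ys,xs=np.mgrid[0:384,0:512]; w=cloud(p,np.c_[xs.ravel(),ys.ravel()])
  m=(w[:,2]>8)&(w[:,2]<38)&(np.hypot(w[:,0]-608,w[:,1]+28)<35); print('hole',m.sum(),w[m].min(0),w[m].max(0))
o=manip.get_obs(); q=o['position']; print(q)
M=T_tool(o)[:3,:3]
print('to dowel',M.T@(np.array([513.6,-92.6,110])-q)); print('slide',M.T@np.array([607.9-513.6,-27.9+92.6,0]))
```

```text
((513.9794311523438, -92.23826599121094), 13.239392280578613)
hole 1185 [595.85629777 -48.86546479  13.47988052] [630.08909257  -4.77132314  37.87246587]
[513.75679096 -92.29986191 201.03474144]
to dowel [-0.23606254 -0.2341036  91.03476416]
slide [ 1.32334228e-01  1.14361514e+02 -8.12946644e-02]
```

```bash
python3 -m creep '[0,0,2,0,0,0,8.5, 0,0,2,0,0,0,8.5, 0,0,2,0,0,0,8.5, 0,0,2,0,0,0,8.5, 0,0,1,0,0,0,8.5]'
python3 -m creep '[0,0,0,0,0,0,6, 0,0,0,0,0,0,4, 0,0,0,0,0,0,3.4, 0,0,0,0,0,0,3, 0,0,0,0,0,0,2.8]' 25
python3 -m creep '[0,0,0,0,0,0,2.4, 0,0,0,0,0,0,2, 0,0,0,0,0,0,2, 0,0,0,0,0,0,2]' 25
```

```text
time: 4.22
position: [514.1, -92.8, 110.8]
eef_rot: [-3.141, -0.001, 2.17]
ft_force: [-0.0, -0.6, -0.7]
width: 85.2
finger_force: 0.0
time: 4.85
position: [514.6, -93.2, 111.6]
eef_rot: [3.141, 0.0, 2.17]
ft_force: [0.0, 0.0, 0.1]
width: 27.8
finger_force: 0.0
time: 5.35
position: [514.7, -93.2, 111.6]
eef_rot: [3.141, 0.0, 2.17]
ft_force: [-0.1, -0.1, 4.0]
width: 25.4
finger_force: 24.6
```

```bash
python3 -m creep '[0,0.7,0,0,0,0,2, 0,1.2,0,0,0,0,2, 0,1.2,0,0,0,0,2, 0,1.2,0,0,0,0,2, 0,1.2,0,0,0,0,2]' 30
```

```text
time: 5.98
position: [557.3, -63.9, 111.6]
eef_rot: [-3.135, 0.001, 2.169]
ft_force: [-6.4, -5.4, 10.1]
width: 25.2
finger_force: 31.3
```

```bash
python3 -m creep '[0,1.2,0,0,0,0,2, 0,1.2,0,0,0,0,2, 0,1.2,0,0,0,0,2, 0,1.2,0,0,0,0,2, 0,1.1,0,0,0,0,2]' 30
python3 -m creep '[0,0,0,0,0,0,2, 0,0,0,0,0,0,2]'
python3 - <<'E'
from h import *
p=shot('wrist'); cv2.imwrite('pics/w2.png',p['color'])
for d in manip.silhouettes(p,'dowel'):
    vu=np.argwhere(d['pixels'])[:,::-1]; w=cloud(p,vu); t=w[(w[:,2]>155)&(w[:,2]<175)]
    if len(t)>50: print(cv2.minEnclosingCircle(t[:,:2].astype(np.float32)),np.median(t[:,2]))
o=manip.get_obs(); q=o['position']; print(q,'to hole',T_tool(o)[:3,:3].T@(np.array([607.9,-27.9,q[2]])-q))
p=shot('side'); cv2.imwrite('pics/s2.png',cv2.resize(p['color'][80:320,150:450],None,fx=2.5,fy=2.5))
E
```

```text
time: 6.6
position: [608.2, -28.8, 110.9]
eef_rot: [-3.14, -0.001, 2.169]
ft_force: [0.2, 0.9, -0.3]
width: 25.3
finger_force: 29.9
time: 6.85
position: [608.1, -28.8, 110.7]
eef_rot: [-3.141, -0.001, 2.17]
ft_force: [-0.0, 0.1, -0.7]
width: 25.1
finger_force: 29.9
((607.1563110351562, -27.651809692382812), 13.233624458312988) 165.0701841024207
[608.08198851 -28.99233469 110.93929398] to hole [1.00483725e+00 4.65421264e-01 2.35367381e-04]
```

View pics/s2.png

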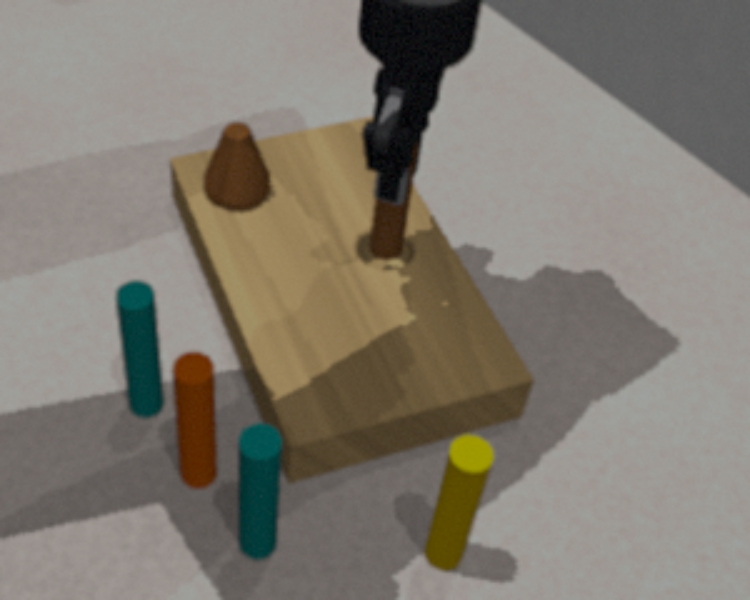

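The side view shows the dowel upright over the hole at (387,250) and the former untouched. The support force is gone, so the foot is clear over the hole and I'm lowering it.

```bash
python3 -m creep '[0.1,0,0.6,0,0,0,2, 0,0,0.6,0,0,0,2, 0,0,0.6,0,0,0,2, 0,0,0.6,0,0,0,2, 0,0,0.3,0,0,0,2]' 30
python3 -m creep '[0,0,0.1,0,0,0,2, 0,0,0.1,0,0,0,2, 0,0,0,0,0,0,2]'
```

```text
time: 7.62
position: [607.7, -28.1, 83.6]
eef_rot: [-3.141, -0.001, 2.17]
ft_force: [-0.2, 0.7, -0.3]
width: 25.5
finger_force: 29.9
time: 8.0
position: [608.2, -28.1, 82.4]
eef_rot: [3.141, 0.0, 2.17]
ft_force: [-0.6, -0.3, -1.1]
width: 25.0
finger_force: 29.9
```

```bash
python3 -m creep '[0,0,0.1,0,0,0,2, 0,0,0.1,0,0,0,2, 0,0,0,0,0,0,2]'
```

```text
time: 8.38
position: [608.4, -28.1, 81.6]
eef_rot: [3.141, 0.001, 2.17]
ft_force: [-2.2, -0.5, 5.7]
width: 25.3
finger_force: 30.7
```

The foot is on the bottom of the hole. Releasing now.

```bash
python3 -m creep '[0,0,0,0,0,0,2.7, 0,0,0,0,0,0,3.2, 0,0,0,0,0,0,5, 0,0,0,0,0,0,8, 0,0,0,0,0,0,8.5]' 20
python3 -m creep '[0,0,0,0,0,0,8.5, 0,0,0,0,0,0,8.5]'
python3 -m creep '[0,0,-2,0,0,0,8.5, 0,0,-3,0,0,0,8.5, 0,0,-4,0,0,0,8.5, 0,0,-4,0,0,0,8.5, 0,0,0,0,0,0,8.5]'
python3 -m creep '[4,0,0,0,0,0,8.5, 4,0,0,0,0,0,8.5, 0,0,0,0,0,0,8.5, 0,0,0,0,0,0,8.5]'
python3 - <<'E'
from h import *
for n in('wrist','top','side'):
  p=shot(n)
  for nm,lo,hi in (('dowel',130,140),('former',45,120)):
   for d in manip.silhouettes(p,nm):
    vu=np.argwhere(d['pixels'])[:,::-1]; w=cloud(p,vu); t=w[(w[:,2]>lo)&(w[:,2]<hi)]
    if len(t)>30: print(n,nm,np.round(d['at']),cv2.minEnclosingCircle(t[:,:2].astype(np.float32)),np.median(t,0),np.percentile(w[:,2],98))
  if n=='side': cv2.imwrite('pics/s3.png',cv2.resize(p['color'][80:320,150:450],None,fx=2.5,fy=2.5))
E
```

```text
time: 9.0
position: [608.0, -28.1, 80.2]
eef_rot: [-3.141, -0.0, 2.17]
ft_force: [0.6, -0.6, -0.3]
width: 83.2
finger_force: 0.0
time: 9.25
position: [608.0, -28.1, 80.3]
eef_rot: [-3.142, 0.0, 2.17]
ft_force: [0.2, -0.1, -0.8]
width: 85.1
finger_force: 0.0
time: 9.88
position: [610.6, -28.2, 214.3]
eef_rot: [3.135, 0.005, 2.17]
ft_force: [-0.3, 0.1, 0.5]
width: 85.0
finger_force: 0.0
time: 10.38
position: [562.9, 37.9, 209.8]
eef_rot: [-3.141, 0.0, 2.17]
ft_force: [0.0, -0.4, 0.4]
width: 85.1
finger_force: 0.0
wrist dowel [260. 270.] ((607.6553955078125, -27.394102096557617), 13.255867958068848) [606.56953434 -26.07472167 136.06504379] 137.10503012863006
wrist former [276. 131.] ((549.3162231445312, 90.28944396972656), 28.664569854736328) [544.91716816  91.39759649  86.03702327] 109.00907470316791
side dowel [307. 163.] ((608.4220581054688, -29.76024627685547), 13.760208129882812) [606.74054846 -31.64553402 135.53290545] 137.04329790532228
side former [243. 147.] ((559.434814453125, 94.62142944335938), 41.41877746582031) [541.14250445  75.77041457  75.10615058] 108.36721645274626
```

View pics/s3.png

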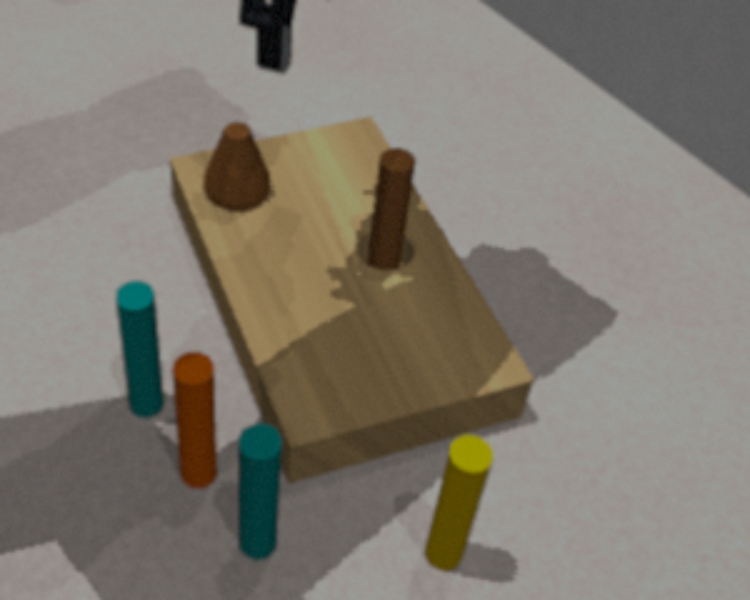

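The side view shows the dowel upright in the hole at (390,210). Its top is at z≈136, so the foot is about 30 mm down. The former at (238,165) hasn't moved, and the gripper is clear.

```bash
python3 -c "
from cell import manip
print(manip.job_done())"
```

```text
the job is handed in; nothing more can be done
None
```

The dowel is standing upright at the bottom of the board's hole and released, the former has not moved, and the job is handed in (robot clock about 10.5 s); the hand-in returned no verdict.

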